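Point out the valve left shut and open it

ROBOT

A 7-joint arm with a two-finger parallel gripper is mounted at the origin on the work surface. World frame = base frame: x ahead of the robot, y to its left, z up, the work surface at z = 0. Lengths are in mm, angles in rad, forces in N, time in s.
With the tool pointing down it reaches from about 425 to 800 mm from the base axis. Payload 8.3 kg.
Tool frame: the origin (TCP) lies between the finger pads, 19 mm behind the fingertips; this is the grasp point; z points along the fingers, y is the line along which they close (so a half turn about z gives the same grasp; the last joint's range is limited). The gripper opens to 85 mm and grips with 20 to 120 N. Pads are 22 mm wide; open, the fingers measure 114 mm over their backs; the gripper's body (76 mm by 85 mm) begins 54 mm behind the grasp point. The pads swing forward as they close: fully open they stand 13 mm farther back than shut.
Start: joints at [-1.411, 0.383, 0.016, 1.37, -0.006, 1.388, -0.046], TCP at [138.05, 609.546, 249.979] pointing down, gripper open.
Joint ranges: [-2.95, 2.95], [-0.25, 2.06], [-1.52, 1.56], [0.18, 2.33], [-1.44, 4.58], [0.02, 2.06], [-3.01, 3.01]. Speed limits (rad/s): [2.39, 2.39, 3.01, 3.01, 3.14, 3.14, 3.14].

INTERFACE

Orientations are given as a rotation vector (axis times angle).
In Python, from rig import manip gives the robot as it stands.
- The arm moves only by the tool apply_moves, never from a script. Its argument "deltas" is a list of rows, each a list of 3 entries, a list of its own where there are three numbers: the shift along the tool's x, y, z in units of 0.08 m (1.0 is 0.08 m), then the turn about the tool's z in units of pi rad (1.0 is pi rad), then the opening, from 0 (shut) to 1 (fully open). In form: [[[x, y, z], roll, claw], ...]. A call has 1 to 5 rows; each row is the pose to reach, as a shift and turn from the pose commanded when the call began, along the tool's axes at that moment, turning the shorter way round; what a row does not reach only later rows make up. A row lasts 1/8 s, in which the tool goes at most 62.5 mm and 10.7 degrees, less where a joint would pass 70% of its speed; a pose out of reach is approached as far as the arm can. A call with a number of a shift or a turn outside -1 to 1 is refused whole. A call with a gripper value outside its range is refused whole. The fingers move at their own pace and stop on an object; "grip_force" is the grip in N (left out, the last holds). Time passes only in rows, so rows that repeat a pose let the fingers close. It gives the time, the measured TCP pose, the force, the opening and the grip force at its end, in the units of the state.
- manip.get_obs(): the state, without advancing time (a new reading comes with each control period).
- manip.capture(name): name is "scene" or "top"; returns the picture (384x512x3 uint8, red, green, blue); there is no depth.
- manip.get_calibration(name): a dict with "fx", "fy", "cx", "cy" (pixels), "R" (3x3) and "t" (3): a world point X has camera coordinates R X + t. Camera axes: x right, y down, z forward; pixel columns grow to the right and rows downward; lengths in mm; the calibration is good to about 2 mm. A picture is of the moment at which its call begins. get_calibration takes no time and is no camera call.
- manip.sign_off(): hands the job in; it is judged then, once.
The state is a dict: "time_s": time; "joint_positions": joint angles; "joint_velocities": joint speeds; "effort": joint torques, N m; "tool_pos": TCP position; "ee_rot": TCP orientation; "force": force on the tool from outside, world axes, zero at the start; "torque": the same for the moment, N m; "gripper_width": opening from 0.0 (shut) to 1.0 (fully open); "grasp_force": force on a finger pad.
Only numpy, scipy, OpenCV 4.12 (cv2) and the standard library are available. Lean on these libraries where they do the work, as an engineer would, in place of code of your own. Each camera call takes 0.05 s, during which the arm holds its last target. There are 200 camera calls.

TASK

Before the pressure test, all three lever valves on the water heater's pipe board must be open, but one was left shut: its lever stands across its pipe instead of along it. Point that one out, and no other: hold the fingertips just above the nut at the centre of its lever for two seconds without touching it. Then push its lever gently round with the fingertips, not gripping it, until it is fully open along the pipe like the other two; leave the other valves and the loose things lying about as they are and move clear.

Things in the scene. Friction and masses are not known exactly. Their poses are not given: they have to be found in the camera images.
- board: Plywood board, 380 x 420 x 18 mm, fixed on the table; origin under its centre, x along the pipes. Three 22 mm copper pipes run along x at y = -115, 0, +115 mm, axis 58 mm above the table; brass header across at x = -130 mm (top 78 mm); round gauge, dial up, 52 mm wide, top 93 mm, at x = -130, y = 188 mm. Nothing on it is above 103 mm. Which pipe carries which valve changes.
- shut_valve: The valve that was left shut. Lever valve (ball valve, brass) on one of the three copper pipes of the pipe board; origin on the pipe axis under the valve's stem, 58 mm above the table, x along the pipe away from the brass header, y across to the next pipe, z up. The brass body is 68 mm long and 37 mm across.
- shut_valve_nut (a point): The shut valve: point at the centre of the top of the steel nut that holds its lever on its stem, on the lever's turning axis, 98 mm above the table and 40 mm above the valve's origin. The nut is 15 mm across. The lever's black sleeve, 31 mm away to one side, rises 5 mm higher than the nut.
- shut_lever_sleeve (a point): The shut valve: middle of the black plastic sleeve of its lever, 63 mm from the turning axis, 98 mm above the table. The sleeve runs from 36 to 90 mm from the axis, 18 mm wide, 9 mm thick (94 to 103 mm above the table); below it is free space down to the pipe (top at 69 mm) or, between pipes, to the board (18 mm).
- shut_lever (a joint): The shut valve: angle of the lever about its upright stem: 0 = fully open at its stop, pointing along its pipe (board +x); 1.571 = shut at its other stop, square across the pipe (board -y). Opens counter-clockwise from above. Stiff (about 6 N at the sleeve's middle); stays where left. Starts between 1.3 and 1.57.
- open_valve_a: One of the two valves that are open. Lever valve (ball valve, brass) on one of the three copper pipes of the pipe board; origin on the pipe axis under the valve's stem, 58 mm above the table, x along the pipe away from the brass header, y across to the next pipe, z up. The brass body is 68 mm long and 37 mm across.
- open_valve_a_nut (a point): Open valve a: point at the centre of the top of the steel nut that holds its lever on its stem, on the lever's turning axis, 98 mm above the table and 40 mm above the valve's origin. The nut is 15 mm across. The lever's black sleeve, 31 mm away to one side, rises 5 mm higher than the nut.
- open_lever_a (a joint): Open valve a: angle of the lever about its upright stem: 0 = fully open at its stop, pointing along its pipe (board +x); 1.571 = shut at its other stop, square across the pipe (board -y). Opens counter-clockwise from above. Stiff (about 6 N at the sleeve's middle); stays where left. Starts at 0 to 0.06.
- open_valve_b: The other open valve. Lever valve (ball valve, brass) on one of the three copper pipes of the pipe board; origin on the pipe axis under the valve's stem, 58 mm above the table, x along the pipe away from the brass header, y across to the next pipe, z up. The brass body is 68 mm long and 37 mm across.
- open_valve_b_nut (a point): Open valve b: point at the centre of the top of the steel nut that holds its lever on its stem, on the lever's turning axis, 98 mm above the table and 40 mm above the valve's origin. The nut is 15 mm across. The lever's black sleeve, 31 mm away to one side, rises 5 mm higher than the nut.
- open_lever_b (a joint): Open valve b: angle of the lever about its upright stem: 0 = fully open at its stop, pointing along its pipe (board +x); 1.571 = shut at its other stop, square across the pipe (board -y). Opens counter-clockwise from above. Stiff (about 6 N at the sleeve's middle); stays where left. Starts at 0 to 0.06.
- wrench: Loose steel wrench, 200 mm long, lying flat beside the board on its -y side; origin under its middle, x along it. Bystander.
- paste_jar: Loose grey jar of sealing paste with a steel cap, 64 mm across, 65 mm tall, beside the board on its +y side; origin at the centre of its underside. Bystander.
- tape_roll: Loose white roll of thread tape lying flat, 54 mm across, 14 mm high, beside the board on its +y side; origin at the centre of its underside. Bystander.
- coupling: Loose brass pipe coupling, 31 mm across, 34 mm tall, standing on the board between two pipes near their capped (+x) ends, its top 52 mm above the table; origin at the centre of its underside. Bystander.

How it is judged:
By the outcome, as a careful person would: the job done as asked, in the order asked, and still so for the second after the job is handed in, with the robot touching nothing.
It also fails if it takes over 48 s, if anything falls off the work surface, if the arm or the gripper's body presses on something with over 40 N, if the wrist force passes 120 N, or if a joint passes its speed limit or range.

## Working session

There is one attempt and no reset: what is moved stays moved. The work goes in short steps, Python scripts to look and compute and a tool call to move; the robot and the scene stay as the last step left them, time stands still between calls to the robot, and variables do not carry over. Pictures are saved under pics/ and viewed, at most 10 in all, crops included, and the job is handed in when it is done.

Besides the shell and the picture viewer there is one more tool, called after "Request:" as name(argument=value, ...) on one line, values as JSON. apply_moves: Moves the arm, as the interface text tells. Its arguments: {"type":"object","properties":{"deltas":{"type":"array"},"grip_force":{"type":"number"}},"required":["deltas"]}

```bash
mkdir -p pics; python3 - <<'E'
from rig import manip
import cv2
for n in("scene","top"):
    im=manip.capture(n); cv2.imwrite(f"pics/{n}0.png",im[:,:,::-1])
    print(n,manip.get_calibration(n))
o=manip.get_obs(); print(o["tool_pos"],o["ee_rot"],o["time_s"],o["gripper_width"])
E
```

```text
scene {'fx': 415.9107539437862, 'fy': 415.9107539437862, 'cx': 250.39932793505585, 'cy': 191.1577808176804, 'R': array([[-0.84083302,  0.54123749,  0.00786141],
       [ 0.42348525,  0.66680725, -0.6132115 ],
       [-0.3371351 , -0.51227929, -0.78987965]]), 't': array([ 463.10108614, -239.88527002, 1241.08706551])}
top {'fx': 406.48204745658336, 'fy': 406.48204745658336, 'cx': 251.96048177644755, 'cy': 194.33637659371925, 'R': array([[-0.03028106, -0.99947775, -0.01128231],
       [-0.99072197,  0.0315081 , -0.13220145],
       [ 0.13248789,  0.00717443, -0.99115866]]), 't': array([ 65.46377656, 573.52002385, 927.51474596])}
[137.98285373 609.14705567 249.06434014] [-3.49163721e-01 -3.12195540e+00  2.79344530e-03] 0.1 0.9979824525196689
```

View pics/top0.png

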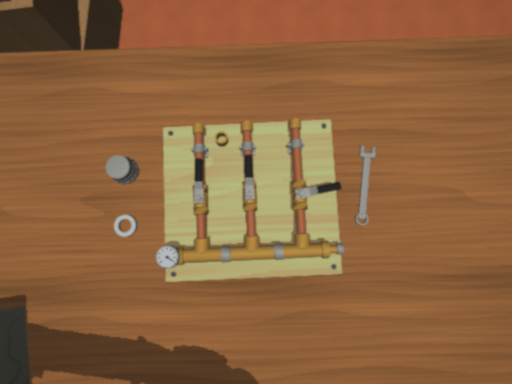

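View pics/scene0.png

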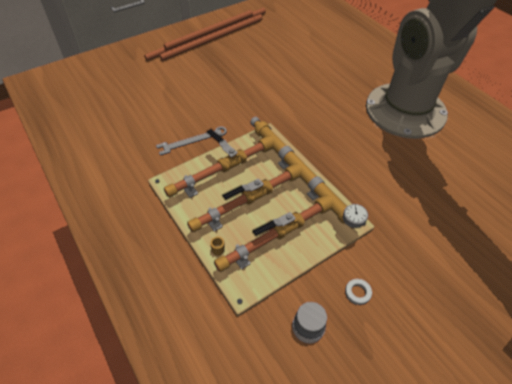

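The top view shows the shut valve on the right-hand pipe, with its nut near (300,193) and its sleeve near (328,187). The other two levers (around (199,172) and (249,168)) lie along their pipes. The scene view agrees, with the crossed lever at about (222,143). I'll zoom in to measure.

```bash
cat > h.py <<'E'
import numpy as np,cv2
from rig import manip
def ray(n,u,v):
    c=manip.get_calibration(n); R=np.array(c["R"]);t=np.array(c["t"])
    return -R.T@t, R.T@np.array([(u-c["cx"])/c["fx"],(v-c["cy"])/c["fy"],1])
def plane(n,u,v,z):
    o,d=ray(n,u,v); return o+d*(z-o[2])/d[2]
def proj(n,X):
    c=manip.get_calibration(n); p=np.array(c["R"])@np.array(X)+np.array(c["t"]); return np.array([c["fx"]*p[0]/p[2]+c["cx"],c["fy"]*p[1]/p[2]+c["cy"]])
def two(a,b):
    (o,d),(p,e)=ray("top",*a),ray("scene",*b)
    s=np.linalg.lstsq(np.c_[d,-e],p-o,rcond=None)[0]; return (o+s[0]*d+p+s[1]*e)/2
E
python3 - <<'E'
from h import *
a=cv2.imread("pics/top0.png");b=cv2.imread("pics/scene0.png")
t=cv2.resize(a[160:225,265:355],None,fx=8,fy=8,interpolation=cv2.INTER_CUBIC)[:,:]
s=cv2.resize(b[115:180,195:285],None,fx=8,fy=8,interpolation=cv2.INTER_CUBIC)
cv2.imwrite("pics/t1.png",t);cv2.imwrite("pics/s1.png",s)
# black sleeves
for n,im,roi in(("top",a,(150,215,150,350)),("scene",b,(110,250,190,310))):
    y0,y1,x0,x1=roi; m=(im[y0:y1,x0:x1].max(2)<45).astype(np.uint8)
    k,l,st,ce=cv2.connectedComponentsWithStats(m)
    for i in range(1,k):
        if st[i,4]>25:
            pts=np.argwhere(l==i)[:,::-1].astype(np.float32); print(n,ce[i]+[x0,y0],st[i,4],cv2.minAreaRect(pts)[1:], plane(n,*(ce[i]+[x0,y0]),103))
E
```

```text
top [248.19626168 165.92523364] 107 ((19.0, 5.0), 90.0) [631.01153566  53.64360867 103.        ]
top [198.4789916  169.42016807] 119 ((19.0, 5.0), 90.0) [626.67760188 165.09385412 103.        ]
top [328.77884615 186.94230769] 104 ((5.097702980041504, 20.390811920166016), 79.99201965332031) [ 577.76209924 -123.54828431  103.        ]
scene [214.42857143 135.28571429] 63 ((15.148855209350586, 4.372865676879883), 38.65980911254883) [ 579.74717204 -120.41350523  103.        ]
scene [233.56179775 192.21348315] 89 ((4.8670854568481445, 20.212718963623047), 66.37062072753906) [632.2379473   56.43598239 103.        ]
scene [264.36697248 227.66972477] 109 ((5.366562843322754, 21.46625328063965), 63.43495178222656) [626.67582225 169.88554469 103.        ]
```

View pics/t1.png

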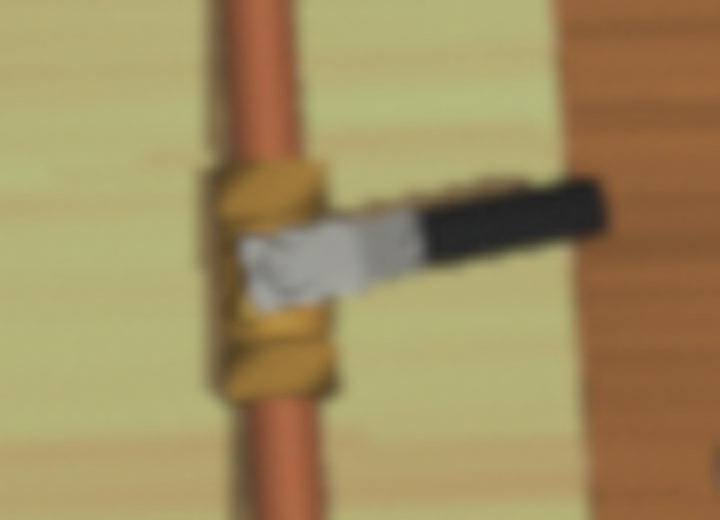

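View pics/s1.png

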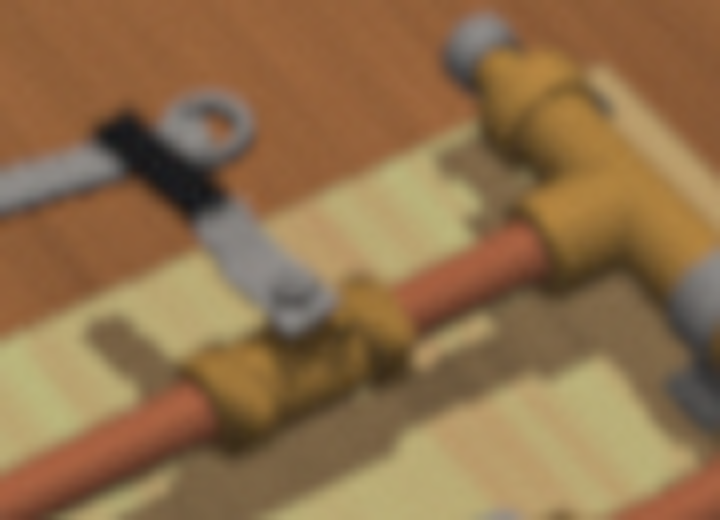

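The crops show the nut at about (300.2,193.1) in the top view and (231.4,150.2) in the scene view. The lever sticks out square to the pipe and overhangs the board edge.

```bash
python3 - <<'E'
from h import *
a=cv2.imread("pics/top0.png")
nt=plane("top",300.2,193.1,98);ns=plane("scene",231.4,150.2,98);print("nut",nt,ns,two((300.2,193.1),(231.4,150.2)))
st=plane("top",328.78,186.94,103);ss=plane("scene",214.43,135.29,103);print("sleeve2",two((328.78,186.94),(214.43,135.29)))
print("r",np.linalg.norm((st-nt)[:2]),np.linalg.norm((ss-ns)[:2]))
# sleeve ends top
m=(a[170:205,310:350].max(2)<60); p=np.argwhere(m)[:,::-1]+[310,170]
W=np.array([plane("top",*q,103)[:2] for q in p]);c=W.mean(0);U,S,V=np.linalg.svd(W-c);d=V[0]*(1 if V[0][1]<0 else -1);pr=(W-c)@d
print("c",c,"dir",d,np.degrees(np.arctan2(d[1],d[0])),"ext",pr.min(),pr.max(),"nut from sleeve",c-63*d)
# pipe direction: orange pixels of copper, per pipe, fit on z=69
hsv=cv2.cvtColor(a,cv2.COLOR_BGR2HSV)
for x0,x1 in((190,212),(240,260),(286,312)):
    P=[]
    for v in range(125,240):
        r=hsv[v,x0:x1].astype(int); s=np.where((r[:,0]<13)&(r[:,1]>110)&(r[:,2]>110))[0]
        if 4<=len(s)<=13: P.append(plane("top",x0+s.mean(),v,66)[:2])
    P=np.array(P); vx,vy,cx,cy=cv2.fitLine(P.astype(np.float32),cv2.DIST_HUBER,0,.01,.01).ravel(); s=np.sign(vx)
    print("pipe",len(P),cx,cy,np.degrees(np.arctan2(vy*s,vx*s)))
E
```

```text
nut [566.67673183 -60.23756077  98.        ] [568.16319531 -58.99417251  98.        ] [567.08226759 -60.57980176  95.92334139]
sleeve2 [ 578.15219071 -124.11061509   99.15011365]
r 64.2775626765114 62.48839570947664
c [ 577.61263546 -123.1865223 ] dir [ 0.1441868  -0.98955049] -81.70980835966868 ext -24.000993947117284 23.964614407662516 nut from sleeve [568.52886682 -60.84484164]
pipe 38 604.48846 167.71602 0.9600561
pipe 39 575.47614 53.529617 0.80924755
pipe 65 597.8532 -59.944355 0.9241321
```

Request:
apply_moves(deltas=[[[-0.5, -0.5, 0], 0, 0], [[-1, -1, 0], 0, 0], [[-1, -1, 0], 0, 0]], grip_force=20)

```text
time_s: 0.48
tool_pos: [202.4, 510.1, 250.0]
ee_rot: [0.36, 3.119, -0.002]
force: [-0.4, 0.4, -0.1]
gripper_width: 0.373
grasp_force: 0.0
```

Request:
apply_moves(deltas=[[[-0.5, -0.5, 0], 0, 0], [[-1, -1, 0], 0, 0], [[-1, -1, 0], 0, 0]])

```text
time_s: 0.85
tool_pos: [261.7, 415.0, 250.2]
ee_rot: [0.359, 3.12, -0.001]
force: [-0.9, -0.1, 0.1]
gripper_width: 0.001
grasp_force: 0.0
```

```bash
python3 -c "
from rig import manip
o=manip.get_obs();print(o)"
```

```text
{'time_s': 0.85, 'joint_positions': array([-1.18266901,  0.09075181,  0.11692692,  1.73233021, -0.01000088,
        1.31932604,  0.27766742]), 'joint_velocities': array([-0.04262323,  0.03448974, -0.07378327, -0.04011283, -0.02744921,
       -0.01119839, -0.0418471 ]), 'effort': array([  1.63923115, -43.45950007,   2.10531056, -35.59683323,
         0.43232334,   0.24652809,   0.77230414]), 'tool_pos': array([261.67745812, 414.98826262, 250.171524  ]), 'ee_rot': array([ 3.59466094e-01,  3.12020560e+00, -8.00830436e-04]), 'force': array([-0.94455257, -0.06522861,  0.07589636]), 'torque': array([ 0.01872659, -0.00308771, -0.01755194]), 'grasp_force': 0.0, 'gripper_width': 0.0008696660254087053}
```

Request:
apply_moves(deltas=[[[-0.5, -0.5, 0], 0, 0], [[-1, -1, 0], 0, 0], [[-1, -1, 0], 0, 0]])

```text
time_s: 1.23
tool_pos: [321.2, 319.9, 250.2]
ee_rot: [0.358, 3.121, -0.0]
force: [-0.9, 1.5, -0.7]
gripper_width: 0.004
grasp_force: 0.0
```

Request:
apply_moves(deltas=[[[-0.5, -0.5, 0], 0, 0], [[-1, -1, 0], 0, 0], [[-1, -1, 0], 0, 0]])

```text
time_s: 1.6
tool_pos: [381.2, 224.7, 250.2]
ee_rot: [0.358, 3.121, -0.0]
force: [0.2, 0.3, -0.5]
gripper_width: -0.0
grasp_force: 0.0
```

Request:
apply_moves(deltas=[[[-0.5, -0.5, 0], 0, 0], [[-1, -1, 0], 0, 0], [[-1, -1, 0], 0, 0]])

```text
time_s: 1.98
tool_pos: [441.4, 129.3, 250.1]
ee_rot: [0.356, 3.12, -0.001]
force: [-0.7, 0.4, -0.1]
gripper_width: -0.001
grasp_force: 0.0
```

Request:
apply_moves(deltas=[[[-0.5, -0.5, 0], 0, 0], [[-1, -1, 0], 0, 0], [[-1, -1, 0], 0, 0]])

```text
time_s: 2.35
tool_pos: [501.6, 33.8, 249.8]
ee_rot: [0.355, 3.121, -0.003]
force: [-0.2, 0.1, -0.5]
gripper_width: 0.001
grasp_force: 0.0
```

Request:
apply_moves(deltas=[[[0, 0, 0], 0.05, 0], [[0, 0, 0], 0.1, 0], [[0, 0, 0], 0.15, 0], [[0, 0, 0], 0.2, 0], [[0, 0, 0], 0.25, 0]])

```text
time_s: 2.98
tool_pos: [499.8, 39.2, 249.6]
ee_rot: [-1.518, -2.749, -0.0]
force: [0.5, 0.0, 0.4]
gripper_width: 0.003
grasp_force: 0.0
```

Request:
apply_moves(deltas=[[[0, 0, 0], 0.05, 0], [[0, 0, 0], 0.1, 0], [[0, 0, 0], 0.15, 0], [[0, 0, 0], 0.2, 0], [[0, 0, 0], 0.25, 0]])

```text
time_s: 3.6
tool_pos: [499.9, 39.2, 249.6]
ee_rot: [-2.454, -1.959, 0.0]
force: [0.2, -0.1, 0.0]
gripper_width: -0.001
grasp_force: 0.0
```

```bash
cat >> h.py <<'E'
from scipy.spatial.transform import Rotation as Ro
def st():
    o=manip.get_obs(); R=Ro.from_rotvec(o["ee_rot"]).as_matrix(); p=np.array(o["tool_pos"])
    print("t",o["time_s"],"p",p.round(1),"yawY",np.degrees(np.arctan2(R[1,1],R[0,1])).round(1),"F",np.round(o["force"],1),"q",np.round(o["joint_positions"],2)); return p,R
def delta(X,R,p): return (R.T@(np.array(X)-p)/80).round(3)
E
python3 -c "
from h import *
p,R=st();print(delta([567.5,-60.2,p[2]],R,p), R[:,2])"
```

```text
t 3.6 p [499.9  39.2 249.6] yawY -12.8 F [ 0.2 -0.1  0. ] q [-0.79  0.13  0.71  1.73 -0.09  1.32 -0.28]
[-1.025e+00  1.100e+00 -1.000e-03] [-8.29452311e-04  6.28508652e-04 -9.99999458e-01]
```

Request:
apply_moves(deltas=[[[-0.4, 0.4, 0], 0.05, 0], [[-0.7, 0.7, 0], 0.1, 0], [[-0.9, 0.95, 0.3], 0.15, 0], [[-1, 1, 0.6], 0.2, 0], [[-1, 1, 0.8], 0.25, 0]])

```text
time_s: 4.22
tool_pos: [560.6, -57.3, 184.0]
ee_rot: [-3.018, -0.868, 0.003]
force: [-0.0, 0.5, -0.1]
gripper_width: -0.001
grasp_force: 0.0
```

Request:
apply_moves(deltas=[[[0, 0, 0], 0.05, 0], [[0, 0, 0], 0.1, 0], [[0, 0, 0], 0.13, 0], [[0, 0, 0], 0.13, 0]])

```text
time_s: 4.72
tool_pos: [560.8, -56.7, 185.1]
ee_rot: [-3.131, -0.249, 0.002]
force: [0.0, 0.5, 0.8]
gripper_width: 0.004
grasp_force: 0.0
```

```bash
python3 -c "
from h import *
p,R=st();print(delta([567.5,-60.2,127],R,p))"
```

```text
t 4.725 p [560.8 -56.7 185.1] yawY -80.9 F [0.  0.5 0.8] q [-0.69  0.42  0.96  1.67 -0.36  1.25 -1.07]
[0.076 0.057 0.726]
```

Request:
apply_moves(deltas=[[[0.08, 0.06, 0.2], 0, 0], [[0.08, 0.06, 0.5], 0, 0], [[0.08, 0.06, 0.68], 0, 0], [[0.08, 0.06, 0.7], 0, 0], [[0.08, 0.06, 0.7], 0, 0]])

```text
time_s: 5.35
tool_pos: [567.8, -64.2, 130.3]
ee_rot: [3.132, 0.242, 0.0]
force: [0.0, 0.6, -0.5]
gripper_width: -0.001
grasp_force: 0.0
```

```bash
python3 - <<'E'
from h import *
p,R=st();print(delta([567.5,-60.2,127],R,p)); tip=p+R[:,2]*19
b=manip.capture("scene")[:,:,::-1]; t=manip.capture("top")[:,:,::-1]
print(proj("scene",tip),proj("top",tip),proj("scene",[567.5,-60.2,98]))
f=lambda im,y,x:cv2.resize(im[y:y+65,x:x+65],None,fx=8,fy=8,interpolation=cv2.INTER_CUBIC)[:,:390]
cv2.imwrite("pics/c2.png",np.hstack([f(b,110,205),f(t,165,275)]))
E
```

```text
t 5.35 p [567.8 -64.2 130.3] yawY -81.2 F [ 0.   0.6 -0.5] q [-0.64  0.49  0.92  1.71 -0.42  1.15 -1.01]
[ 0.004 -0.05   0.041]
[230.22844992 144.97479418] [302.62828155 191.69937913] [231.3765466  149.78456006]
```

View pics/c2.png

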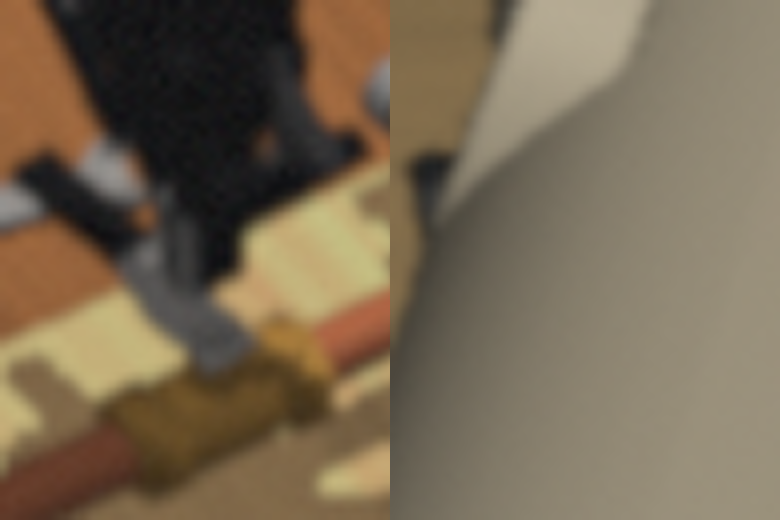

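The scene crop shows the fingertips at about (231,144), where the projection puts them, just above the nut at about (232,150). The top view is blocked by the arm. Next I'll make a small correction and then hold.

Request:
apply_moves(deltas=[[[0, -0.04, 0.03], 0, 0], [[0, -0.04, 0.05], 0, 0], [[0, -0.04, 0.05], 0, 0]])

```text
time_s: 5.82
tool_pos: [567.0, -60.8, 125.9]
ee_rot: [-3.132, -0.242, 0.0]
force: [-0.7, 0.2, 0.2]
gripper_width: 0.001
grasp_force: 0.0
```

```bash
python3 -c "
from h import *
p,R=st();print(delta([567.5,-60.2,126.5],R,p))"
```

```text
t 5.825 p [567.  -60.8 125.9] yawY -81.1 F [-0.7  0.2  0.2] q [-0.64  0.49  0.92  1.72 -0.43  1.14 -1.02]
[ 0.007 -0.006 -0.007]
```

Hold for over 2 s.

Request:
apply_moves(deltas=[[[0, 0, 0], 0, 0], [[0, 0, 0], 0, 0], [[0, 0, 0], 0, 0], [[0, 0, 0], 0, 0], [[0, 0, 0], 0, 0]])

```text
time_s: 6.45
tool_pos: [567.1, -61.0, 126.0]
ee_rot: [3.132, 0.242, -0.0]
force: [-0.4, 0.2, -0.6]
gripper_width: -0.003
grasp_force: 0.0
```

Request:
apply_moves(deltas=[[[0, 0, 0], 0, 0], [[0, 0, 0], 0, 0], [[0, 0, 0], 0, 0], [[0, 0, 0], 0, 0], [[0, 0, 0], 0, 0]])

```text
time_s: 7.08
tool_pos: [567.1, -60.9, 126.0]
ee_rot: [3.132, 0.242, -0.0]
force: [-1.0, -0.6, -1.1]
gripper_width: 0.0
grasp_force: 0.0
```

Request:
apply_moves(deltas=[[[0, 0, 0], 0, 0], [[0, 0, 0], 0, 0], [[0, 0, 0], 0, 0], [[0, 0, 0], 0, 0], [[0, 0, 0], 0, 0]])

```text
time_s: 7.7
tool_pos: [567.1, -60.9, 126.0]
ee_rot: [3.132, 0.242, -0.0]
force: [-0.2, -0.4, -0.9]
gripper_width: 0.001
grasp_force: 0.0
```

Request:
apply_moves(deltas=[[[0, 0, 0], 0, 0], [[0, 0, 0], 0, 0], [[0, 0, 0], 0, 0], [[0, 0, 0], 0, 0], [[0, 0, 0], 0, 0]])

```text
time_s: 8.32
tool_pos: [567.1, -60.9, 126.0]
ee_rot: [3.132, 0.242, -0.0]
force: [-0.5, 0.5, -0.6]
gripper_width: 0.002
grasp_force: 0.0
```

Request:
apply_moves(deltas=[[[0, 0, 0], 0, 0], [[0, 0, 0], 0, 0], [[0, 0, 0], 0, 0]])

```text
time_s: 8.7
tool_pos: [567.1, -60.9, 126.0]
ee_rot: [3.132, 0.242, -0.0]
force: [-0.5, -0.1, 0.1]
gripper_width: 0.002
grasp_force: 0.0
```

Request:
apply_moves(deltas=[[[0, 0, -0.3], 0, 0], [[-0.4, 0.3, -0.3], 0, 0], [[-0.42, 0.81, -0.3], 0, 0], [[-0.42, 0.81, -0.3], 0, 0], [[-0.42, 0.81, -0.1], 0, 0]])

```text
time_s: 9.32
tool_pos: [544.7, -130.0, 134.3]
ee_rot: [3.132, 0.242, 0.003]
force: [0.6, 1.2, -0.5]
gripper_width: 0.002
grasp_force: 0.0
```

Request:
apply_moves(deltas=[[[0, 0, 0.2], 0, 0], [[0, 0, 0.35], 0, 0], [[0, 0, 0.35], 0, 0], [[0, 0, 0.35], 0, 0]])

```text
time_s: 9.82
tool_pos: [544.0, -130.1, 106.2]
ee_rot: [3.132, 0.242, 0.0]
force: [-0.1, 0.8, 0.7]
gripper_width: -0.001
grasp_force: 0.0
```

```bash
python3 - <<'E'
from h import *
p,R=st();c=np.array([567.5,-60.3]);yaw=np.degrees(np.arctan2(R[1,1],R[0,1]))
# waypoints: tool y along lever at phi, tool centre = c+64 d -20 n ; lever from -82 to +1 deg (world)
for ph in range(-82,8,6):
    a=np.radians(ph);d=np.array([np.cos(a),np.sin(a)]);n=np.array([-d[1],d[0]])
    X=[*(c+64*d-20*n),105]; print(ph,np.round(X[:2],1),delta(X,R,p),"roll",round(-(ph-yaw)/180,3))
E
```

```text
t 9.825 p [ 544.  -130.1  106.2] yawY -81.2 F [-0.1  0.8  0.7] q [-0.53  0.5   0.92  1.77 -0.44  1.1  -0.88]
-82 [ 556.6 -126.5] [ 0.163 -0.021  0.014] roll 0.005
-76 [ 563.6 -127.2] [0.247 0.002 0.014] roll -0.029
-70 [ 570.6 -127.3] [0.334 0.016 0.014] roll -0.062
-64 [ 577.6 -126.6] [0.422 0.021 0.015] roll -0.095
-58 [ 584.5 -125.2] [0.509 0.016 0.015] roll -0.129
-52 [ 591.1 -123. ] [0.596 0.003 0.015] roll -0.162
-46 [ 597.6 -120.2] [ 0.681 -0.02   0.015] roll -0.195
-40 [ 603.7 -116.8] [ 0.763 -0.051  0.015] roll -0.229
-34 [ 609.4 -112.7] [ 0.841 -0.09   0.014] roll -0.262
-28 [ 614.6 -108. ] [ 0.915 -0.138  0.014] roll -0.295
-22 [ 619.3 -102.8] [ 0.983 -0.193  0.014] roll -0.329
-16 [623.5 -97.2] [ 1.045 -0.255  0.014] roll -0.362
-10 [627.1 -91.1] [ 1.101 -0.323  0.014] roll -0.395
-4 [629.9 -84.7] [ 1.149 -0.396  0.014] roll -0.429
2 [632.2 -78.1] [ 1.189 -0.474  0.014] roll -0.462
```

Request:
apply_moves(deltas=[[[0.08, -0.02, 0.01], 0, 0], [[0.16, -0.02, 0.01], 0, 0], [[0.2, -0.01, 0.01], -0.01, 0], [[0.25, 0, 0.01], -0.03, 0], [[0.29, 0.01, 0.01], -0.045, 0]])

```text
time_s: 10.45
tool_pos: [566.0, -127.4, 105.0]
ee_rot: [-3.106, -0.466, 0.004]
force: [-5.0, 1.8, 3.4]
gripper_width: 0.002
grasp_force: 2.6
```

```bash
cat > w.py <<'E'
from h import *
import sys
off=float(sys.argv[2]); ph0=int(sys.argv[1])
p,R=st();c=np.array([567.5,-60.3]);yaw=np.degrees(np.arctan2(R[1,1],R[0,1]))
print("offset n now",)
d=R[:2,1];n=R[:2,0];print("along",(p[:2]-c)@d,"behind",(c-p[:2])@n)
for ph in range(ph0,10,3):
    a=np.radians(ph);d=np.array([np.cos(a),np.sin(a)]);n=np.array([-d[1],d[0]])
    print(ph,delta([*(c+64*d-off*n),105],R,p),"roll",round(-(ph-yaw)/180,3))
E
python3 w.py -76 20
```

```text
t 10.45 p [ 566.  -127.4  105. ] yawY -72.9 F [-5.   1.8  3.4] q [-0.48  0.53  0.87  1.71 -0.44  1.11 -0.75]
offset n now
along 63.720093541340546 behind 21.100502242314377
-76 [-0.029 -0.011 -0.001] roll 0.017
-73 [ 0.013  0.003 -0.001] roll 0.0
-70 [ 0.055  0.015 -0.001] roll -0.016
-67 [ 0.098  0.025 -0.001] roll -0.033
-64 [ 0.141  0.033 -0.001] roll -0.05
-61 [ 0.184  0.038 -0.001] roll -0.066
-58 [ 0.228  0.041 -0.001] roll -0.083
-55 [ 0.272  0.042 -0.001] roll -0.1
-52 [ 0.316  0.04  -0.001] roll -0.116
-49 [ 0.36   0.036 -0.001] roll -0.133
-46 [ 0.403  0.03  -0.001] roll -0.15
-43 [ 0.446  0.022 -0.002] roll -0.166
-40 [ 0.489  0.011 -0.002] roll -0.183
-37 [ 0.531 -0.002 -0.002] roll -0.2
-34 [ 0.572 -0.017 -0.002] roll -0.216
-31 [ 0.612 -0.034 -0.002] roll -0.233
-28 [ 0.652 -0.053 -0.002] roll -0.25
-25 [ 0.69  -0.075 -0.002] roll -0.266
-22 [ 0.727 -0.098 -0.002] roll -0.283
-19 [ 0.763 -0.123 -0.002] roll -0.3
-16 [ 0.798 -0.15  -0.002] roll -0.316
-13 [ 0.831 -0.179 -0.002] roll -0.333
-10 [ 0.862 -0.21  -0.002] roll -0.35
-7 [ 0.892 -0.242 -0.002] roll -0.366
-4 [ 0.92  -0.275 -0.002] roll -0.383
-1 [ 0.947 -0.311 -0.002] roll -0.4
2 [ 0.971 -0.347 -0.002] roll -0.416
5 [ 0.994 -0.385 -0.002] roll -0.433
8 [ 1.014 -0.423 -0.002] roll -0.45
```

Request:
apply_moves(deltas=[[[0.045, 0.01, 0], -0.017, 0], [[0.088, 0.02, 0], -0.033, 0], [[0.13, 0.03, 0], -0.05, 0], [[0.175, 0.036, 0], -0.067, 0], [[0.22, 0.038, 0], -0.083, 0]])

```text
time_s: 11.08
tool_pos: [583.5, -125.5, 104.8]
ee_rot: [-3.019, -0.865, 0.004]
force: [-5.5, -0.3, 1.1]
gripper_width: 0.0
grasp_force: 2.6
```

Request:
apply_moves(deltas=[[[0.045, 0.01, 0], -0.017, 0], [[0.088, 0.02, 0], -0.033, 0], [[0.13, 0.03, 0], -0.05, 0], [[0.175, 0.036, 0], -0.067, 0], [[0.22, 0.038, 0], -0.083, 0]])

```text
time_s: 11.7
tool_pos: [599.8, -119.3, 104.7]
ee_rot: [-2.881, -1.25, 0.005]
force: [-6.6, -1.7, 1.6]
gripper_width: 0.001
grasp_force: 2.6
```

```bash
python3 w.py -40 20
```

```text
t 11.7 p [ 599.8 -119.3  104.7] yawY -43.1 F [-6.6 -1.7  1.6] q [-0.38  0.55  0.73  1.62 -0.39  1.13 -0.31]
offset n now
along 63.908357450746806 behind 20.976515851389102
-40 [ 0.056  0.013 -0.004] roll -0.017
-37 [ 0.099  0.023 -0.005] roll -0.034
-34 [ 0.142  0.031 -0.005] roll -0.051
-31 [ 0.185  0.036 -0.005] roll -0.067
-28 [ 0.229  0.039 -0.005] roll -0.084
-25 [ 0.273  0.039 -0.005] roll -0.101
-22 [ 0.317  0.038 -0.005] roll -0.117
-19 [ 0.361  0.033 -0.005] roll -0.134
-16 [ 0.404  0.027 -0.005] roll -0.151
-13 [ 0.447  0.019 -0.005] roll -0.167
-10 [ 0.49   0.008 -0.005] roll -0.184
-7 [ 0.531 -0.005 -0.006] roll -0.201
-4 [ 0.573 -0.02  -0.006] roll -0.217
-1 [ 0.613 -0.038 -0.006] roll -0.234
2 [ 0.652 -0.057 -0.006] roll -0.251
5 [ 0.691 -0.078 -0.006] roll -0.267
8 [ 0.728 -0.102 -0.006] roll -0.284
```

Tracking well, with steady force. Continuing.

Request:
apply_moves(deltas=[[[0.045, 0.01, 0], -0.017, 0], [[0.088, 0.02, 0], -0.033, 0], [[0.13, 0.03, 0], -0.05, 0], [[0.175, 0.036, 0], -0.067, 0], [[0.22, 0.038, 0], -0.083, 0]])

```text
time_s: 12.32
tool_pos: [614.1, -109.1, 104.6]
ee_rot: [-2.695, -1.613, 0.005]
force: [-4.9, -2.6, 0.5]
gripper_width: 0.003
grasp_force: 2.5
```

Request:
apply_moves(deltas=[[[0.045, 0.01, 0], -0.017, 0], [[0.088, 0.02, 0], -0.033, 0], [[0.13, 0.03, 0], -0.05, 0], [[0.175, 0.036, 0], -0.067, 0], [[0.22, 0.038, 0], -0.083, 0]])

```text
time_s: 12.95
tool_pos: [625.2, -95.5, 104.6]
ee_rot: [-2.463, -1.95, 0.005]
force: [-4.9, -3.8, -0.3]
gripper_width: -0.004
grasp_force: 2.5
```

```bash
python3 w.py -10 20
```

```text
t 12.95 p [625.2 -95.5 104.6] yawY -13.3 F [-4.9 -3.8 -0.3] q [-0.32  0.56  0.6   1.55 -0.34  1.13  0.12]
offset n now
along 64.19934670845254 behind 21.0524766952708
-10 [ 0.059  0.01  -0.005] roll -0.018
-7 [ 0.102  0.02  -0.006] roll -0.035
-4 [ 0.145  0.027 -0.006] roll -0.051
-1 [ 0.189  0.032 -0.006] roll -0.068
2 [ 0.233  0.035 -0.006] roll -0.085
5 [ 0.276  0.036 -0.006] roll -0.101
8 [ 0.32   0.034 -0.006] roll -0.118
```

Request:
apply_moves(deltas=[[[0.045, 0.01, 0], -0.017, 0], [[0.088, 0.02, 0], -0.033, 0], [[0.13, 0.03, 0], -0.05, 0], [[0.175, 0.036, 0], -0.067, 0], [[0.175, 0.036, 0], -0.067, 0]])

```text
time_s: 13.58
tool_pos: [631.7, -82.3, 104.6]
ee_rot: [-2.245, -2.197, 0.004]
force: [-2.2, -4.3, -2.0]
gripper_width: -0.001
grasp_force: 2.0
```

Request:
apply_moves(deltas=[[[0.01, 0, 0], -0.005, 0], [[0.02, 0, 0], -0.01, 0], [[0.02, 0, 0], -0.015, 0]])

```text
time_s: 13.95
tool_pos: [632.4, -80.6, 104.8]
ee_rot: [2.193, 2.248, -0.002]
force: [-0.3, -5.4, -3.1]
gripper_width: -0.001
grasp_force: 2.5
```

```bash
python3 w.py 2 20
```

```text
t 13.95 p [632.4 -80.6 104.8] yawY 1.4 F [-0.3 -5.4 -3.1] q [-0.31  0.56  0.54  1.54 -0.3   1.13  0.32]
offset n now
along 64.32627080763405 behind 21.937307128179764
2 [ 0.032 -0.002 -0.002] roll -0.003
5 [ 0.074  0.01  -0.002] roll -0.02
8 [ 0.117  0.019 -0.002] roll -0.036
```

Request:
apply_moves(deltas=[[[0.01, 0, 0], 0, 0], [[0.02, 0, 0], 0, 0], [[0.02, 0, 0], 0, 0]])

```text
time_s: 14.32
tool_pos: [632.5, -79.2, 104.9]
ee_rot: [2.193, 2.247, -0.002]
force: [1.2, -5.6, -4.1]
gripper_width: -0.001
grasp_force: 2.9
```

Request:
apply_moves(deltas=[[[0.01, 0, 0], 0, 0], [[0.02, 0, 0], 0, 0], [[0.02, 0, 0], 0, 0]])

```text
time_s: 14.7
tool_pos: [632.4, -79.1, 105.0]
ee_rot: [2.193, 2.245, -0.004]
force: [1.6, -9.4, -5.3]
gripper_width: 0.004
grasp_force: 4.5
```

Request:
apply_moves(deltas=[[[0.01, 0, 0], 0, 0], [[0.02, 0, 0], 0, 0], [[0.02, 0, 0], 0, 0]])

```text
time_s: 15.08
tool_pos: [632.4, -79.0, 105.0]
ee_rot: [2.194, 2.243, -0.005]
force: [1.9, -12.2, -5.0]
gripper_width: -0.002
grasp_force: 6.2
```

Request:
apply_moves(deltas=[[[-0.1, 0, 0], 0, 0], [[-0.3, 0, 0], 0, 0], [[-0.35, 0, -0.2], 0, 0], [[-0.35, 0, -0.7], 0, 0], [[-0.35, 0, -1], 0, 0]])

```text
time_s: 15.7
tool_pos: [634.0, -102.5, 188.7]
ee_rot: [2.191, 2.248, 0.004]
force: [-0.7, -0.8, -0.2]
gripper_width: -0.0
grasp_force: 0.0
```

Request:
apply_moves(deltas=[[[-0.3, -0.3, -0.5], 0, 0], [[-0.6, -0.6, -0.7], 0, 0], [[-1, -1, -0.8], 0, 0], [[-1, -1, -0.8], 0, 0]])

```text
time_s: 16.2
tool_pos: [553.2, -188.7, 252.3]
ee_rot: [2.198, 2.24, 0.003]
force: [0.0, 0.0, -0.4]
gripper_width: -0.0
grasp_force: 0.0
```

```bash
python3 - <<'E'
from h import *
st(); t=manip.capture("top")[:,:,::-1]; s=manip.capture("scene")[:,:,::-1]
cv2.imwrite("pics/e.png",np.hstack([cv2.resize(t[100:300,90:390],(450,300)),cv2.resize(s[90:350,130:390],(300,300))]))
E
```

```text
t 16.2 p [ 553.2 -188.7  252.3] yawY 1.1 F [ 0.   0.  -0.4] q [-0.22  0.33  0.63  1.51 -0.2   1.36  0.45]
```

View pics/e.png

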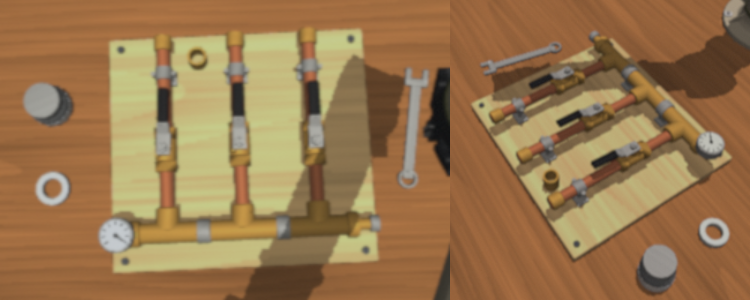

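The lever that was shut now lies along its pipe (crop about (313,100)), matching the other two. The coupling, wrench, jar and tape roll are where they were, and the arm is clear. Handing in.

```bash
python3 -c "
from rig import manip
print(manip.sign_off())"
```

```text
the job is handed in; nothing more can be done
None
```

I held the fingertips about 9 mm above the shut valve's nut for nearly 3 s, then pushed its lever round to the open stop; the final pictures show it along its pipe like the other two, nothing else visibly moved and the arm clear, and the job was handed in at about 16 s.

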